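# Put the orange screwdriver away in the red toolbox

### The arm

A 6-joint arm with a two-finger parallel gripper is mounted at the origin on a cart in front of the work surface, level with it; the furniture and walls round the work are solid. World frame = base frame: x ahead of the robot, y to its left, z up, the work surface at z = 0. Lengths are in m, angles in rad, forces in N, time in s.
With the tool pointing down it reaches from about 0.25 to 0.775 m from the base axis. Payload 4 kg.
Tool frame: the origin (TCP) lies between the finger pads; the fingertips stand 14 mm ahead of it and the grasp point (between the pads) lies 5 mm behind it; z points along the fingers, y is the line along which they close (so a half turn about z gives the same grasp; the last joint's range is limited). The gripper opens to 94 mm and grips with 3 to 60 N. Pads are 16 mm wide; open, the fingers measure 119 mm over their backs; the gripper's body (75 mm by 177 mm) begins 78 mm behind the grasp point.
Start: joints at [-1.452, 0.087, 1.371, -0, 1.684, -0.103], TCP at [0.121, -0.537, 0.22] pointing down, gripper open.
Joint ranges: [-3.1, 3.1], [-0.76, 2.03], [0.27, 2.55], [-1.08, 4.22], [0.17, 2.65], [-2.57, 2.57]. Speed limits (rad/s): [2.79, 2.79, 3.14, 3.14, 3.14, 3.14].

### API

Orientations are given as [roll, pitch, yaw] about the fixed x, y, z axes, in that order (R = Rz(yaw) Ry(pitch) Rx(roll)).
In Python, from bench import robot, snapshot gives the robot as it stands.
- The arm moves only by the tool carry_out, never from a script. Its argument "motion" is text: rows parted by semicolons, each of 4 numbers parted by spaces: the shift along the tool's x, y, z each as a share of 0.15 m, from -1 to 1, then the turn about the tool's z as a share of 180 degrees, from -1 to 1. A call has exactly 8 rows; each row is the pose to reach, as a shift and turn from the pose commanded when the call began, along the tool's axes at that moment, turning the shorter way round; what a row does not reach only later rows make up. A row lasts 1/10 s, in which the tool goes at most 50 mm and 8.59 degrees, less where a joint would pass 70% of its speed; a pose out of reach is approached as far as the arm can. A call with a number of a shift or a turn outside -1 to 1 is refused whole. A call with a gripper value outside its range is refused whole. "grip" is the opening, from -1 (shut) to 1 (fully open), set as the call begins (left out, the last holds). The fingers move at their own pace and stop on an object; the grip force is fixed at half the most. Time passes only in rows, so rows that repeat a pose let the fingers close, or fill a call up. It gives the time, the measured TCP pose, the force, the opening and the grip force at its end, in the units of the state.
- robot.get_obs(): the state, without advancing time (a new reading comes with each control period).
- snapshot(name): name is "scene" or "top"; returns a dict with "image" (400x640x3 uint8, red, green, blue), "fx", "fy", "cx", "cy" (pixels), "distortion" ([k1, k2, p1, p2, k3] as OpenCV has them; the pictures are not rectified), "pose" (4x4, takes a point from camera to world coordinates). Camera axes: x right, y up, looking along -z (the intrinsics and any distortion apply to the point x, -y, -z); pixel columns grow to the right and rows downward; lengths in m; the calibration is good to about 2 mm. A picture is of the moment at which its call begins. There is no depth.
- robot.close_job(): hands the job in; it is judged then, once.
The state is a dict: "time": time; "joint_positions": joint angles; "qvel": joint speeds; "joint_torque": joint torques, N m; "tool_pos": TCP position; "ee_rot": TCP orientation; "wrist_force": force on the tool from outside, world axes, zero at the start; "wrist_torque": the same for the moment, N m; "width": finger opening in m; "finger_force": force on a finger pad.
Only numpy, scipy, OpenCV 4.12 (cv2) and the standard library are available. Lean on these libraries where they do the work, as an engineer would, in place of code of your own. Each camera call takes 0.05 s, during which the arm holds its last target. There are 200 camera calls.

### The job

Open the lid of the red toolbox by its black knob until the lid stands nearly upright by itself, and lay the orange-handled screwdriver in the box. Then lower the lid gently until it is fully closed, and let go.

Things in the scene. Friction and masses are not known exactly. Their poses are not given: they have to be found in the camera images.
- toolbox: Red sheet-steel toolbox, fixed to the bench, 190 mm deep (its x) by 270 mm long (its y), open top under a hinged lid, rim 75 mm above the bench; walls and floor 4 mm thick, so the inside is 182 x 262 x 71 mm. Origin: centre of the underside. Its -x side, with two small latch plates, faces the robot more or less; the hinge line runs along its y at x = +95 mm, z = +75 mm (the far rim).
- lid (a joint): Angle of the toolbox lid in rad: 0 closed, grows as the front edge rises, 1.57 upright, stop at 1.7. The lid is a 6 mm red plate reaching 194 mm forward from the hinge line, about 0.3 kg; its stiff friction hinge holds it at any angle where it is left (about 5 N at the knob to raise it from closed, 2 to 4 N to move it elsewhere).
- lid_knob (a point): Centre of the black barrel knob on the lid: a 24 mm diameter cylinder, 30 mm long along the toolbox's y (flat ends, can be pinched end to end and then turns freely between the fingers as the lid swings), on a 12 mm stem. With the lid closed it lies 45 mm above the hinge line and 165 mm in front of it, midway along the box, and it swings with the lid. The axes are the lid's: y along the hinge line, z out of the lid's upper face.
- orange_driver_handle (a point): Middle of the handle of the screwdriver with the orange handle (loose, 30 to 55 g, 151 mm long, handle 15 mm thick and 66 mm long), half-way up, 7.5 mm above the surface on which it lies. Its y axis runs along the tool towards the butt of the handle: the butt is 41 mm away along +y, the blade's tip 110 mm away along -y; z is up. A good place to grip, across y. A screwdriver with a blue handle and a file with a dark grey handle lie near it in any order, about 0.1 m apart.

How it is judged:
By the outcome, as a careful person would: the job done as asked, in the order asked, and still so for the second after the job is handed in, with the robot touching nothing.
It also fails if it takes over 72 s, if anything falls off the work surface, if the arm or the gripper's body presses on something with over 40 N, if the wrist force passes 120 N, or if a joint passes its speed limit or range.

## Working session

There is one attempt and no reset: what is moved stays moved. The work goes in short steps, Python scripts to look and compute and a tool call to move; the robot and the scene stay as the last step left them, time stands still between calls to the robot, and variables do not carry over. Pictures are saved under pics/ and viewed, at most 12 in all, crops included, and the job is handed in when it is done.

Besides the shell and the picture viewer there is one more tool, called by a JSON object that holds its "method" and its "body", one argument or row to a line. carry_out: Moves the arm, as the interface text tells. Shift numbers are shares of 0.15 m and turn numbers shares of 180 degrees, none past 1 either way. Its arguments: {"type":"object","properties":{"motion":{"type":"string"},"grip":{"type":"number"}},"required":["motion"]}

```bash
mkdir -p pics; ls
python3 - <<'E'
from bench import robot, snapshot
import cv2
for n in("scene","top"):
    s=snapshot(n); cv2.imwrite(f"pics/{n}0.png",s["image"][:,:,::-1]); print(n,s["fx"],s["fy"],s["cx"],s["cy"],s["distortion"],s["pose"].round(4).tolist() if hasattr(s["pose"],"round") else s["pose"])
o=robot.get_obs(); print(o)
E
```

```text
pics
scene 493.69121593747866 493.69121593747866 319.7265061807338 195.62891182585568 [-0.07225529  0.          0.          0.          0.        ] [[-0.8767, 0.3343, -0.3458, 0.1593], [-0.481, -0.6053, 0.6343, 0.6681], [0.0028, 0.7224, 0.6915, 0.8758], [0.0, 0.0, 0.0, 1.0]]
top 499.4042616402273 499.4042616402273 318.0500700541677 197.08182511885238 [-0.0612737  0.         0.         0.         0.       ] [[-0.1407, 0.9677, -0.209, 0.3106], [-0.99, -0.1385, 0.0252, -0.0416], [-0.0046, 0.2105, 0.9776, 1.2796], [0.0, 0.0, 0.0, 1.0]]
{'time': 0.1, 'joint_positions': array([-1.45211200e+00,  8.78752821e-02,  1.37211179e+00, -3.16040425e-06,
        1.68359428e+00, -1.03095971e-01]), 'qvel': array([ 0.00034757, -0.00142681, -0.0028785 , -0.0003241 , -0.00100081,
       -0.00103037]), 'joint_torque': array([ 1.68273276e-03, -3.41253054e+01, -3.03302050e+01,  7.20415707e-02,
        3.04662553e-02, -1.01891494e-04]), 'tool_pos': array([ 0.12092217, -0.53605927,  0.21841998]), 'ee_rot': array([-3.13961419e+00, -2.01539231e-04,  2.21779743e-01]), 'wrist_force': array([ 0.06566175, -0.77381853,  0.03002802]), 'wrist_torque': array([-0.09934061,  0.00703903, -0.01267224]), 'finger_force': 0.0, 'width': 0.09436519842802325}
```

View pics/scene0.png

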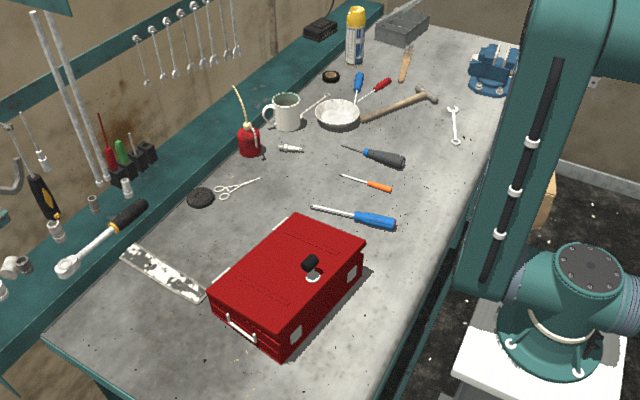

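View pics/top0.png

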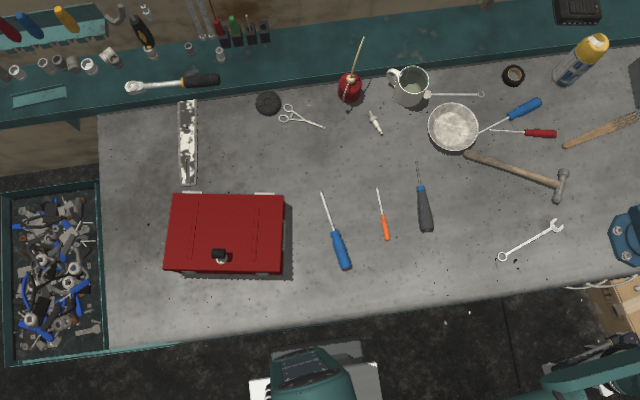

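The pictures show the toolbox closed with its black knob at top (219,254) / scene (310,263). The orange screwdriver has its handle at top (385,228), tip (377,188), and at scene (380,186), between the blue driver and the file.

```bash
cat > h.py <<'E'
import numpy as np, cv2
from bench import robot, snapshot
def ray(s,px):
    K=np.array([[s["fx"],0,s["cx"]],[0,s["fy"],s["cy"]],[0,0,1]])
    u=cv2.undistortPoints(np.array([[px]],float),K,np.array(s["distortion"]))[0,0]
    P=np.array(s["pose"]); d=P[:3,:3]@np.array([u[0],-u[1],-1.]); return P[:3,3],d/np.linalg.norm(d)
def plane(s,px,z):
    o,d=ray(s,px); return o+d*(z-o[2])/d[2]
def tri(a,pa,b,pb):
    o,d=ray(a,pa);p,e=ray(b,pb)
    t=np.linalg.lstsq(np.c_[d,-e],p-o,rcond=None)[0]
    x,y=o+d*t[0],p+e*t[1]; return (x+y)/2,np.linalg.norm(x-y)
def blobs(s,f,roi,n=1):
    """largest blobs of mask f(h,s,v) within roi x0,y0,x1,y1: contours"""
    h=cv2.cvtColor(s["image"],cv2.COLOR_RGB2HSV); m=f(*[h[:,:,i].astype(int) for i in range(3)]).astype(np.uint8)
    r=np.zeros_like(m); x0,y0,x1,y1=roi; r[y0:y1,x0:x1]=m[y0:y1,x0:x1]
    c=cv2.findContours(r,cv2.RETR_EXTERNAL,cv2.CHAIN_APPROX_NONE)[0]
    return sorted(c,key=cv2.contourArea)[::-1][:n]
def cen(c): m=cv2.moments(c); return np.array([m["m10"]/m["m00"],m["m01"]/m["m00"]])
orange=lambda h,s,v:(h>=4)&(h<=18)&(s>150)&(v>110)
black=lambda h,s,v:(v<55)
red=lambda h,s,v:((h<4)|(h>172))&(s>130)&(v>40)
E
python3 - <<'E'
from h import *
a=snapshot("top");b=snapshot("scene")
oa=blobs(a,orange,(360,180,410,260))[0];ob=blobs(b,orange,(350,170,400,200))[0]
print("orange",cen(oa),cen(ob),cv2.minAreaRect(oa),tri(a,cen(oa),b,cen(ob)))
l=cv2.fitLine(oa,cv2.DIST_L2,0,.01,.01).ravel()
ends=[oa.reshape(-1,2)[f(oa.reshape(-1,2)@l[:2])] for f in(np.argmin,np.argmax)]
print([plane(a,e.astype(float),.0075).round(4) for e in ends],plane(a,cen(oa),.0075), "tip",plane(a,(377,188),.003))
ka=blobs(a,black,(205,240,235,262))[0];kb=blobs(b,black,(298,250,322,275))[0]
print("knob",cen(ka),cen(kb),cv2.boundingRect(ka),cv2.boundingRect(kb),tri(a,cen(ka),b,cen(kb)))
r=blobs(a,red,(140,170,310,290))[0]
q=cv2.approxPolyDP(cv2.convexHull(r),6,True).reshape(-1,2);print("red",[(p.tolist(),plane(a,p.astype(float),.081).round(4).tolist()) for p in q])
E
```

```text
orange [384.96646943 228.28599606] [379.90530303 186.41477273] ((384.8316650390625, 227.71463012695312), (24.51490592956543, 4.679483413696289), 77.90524291992188) (array([ 0.47506472, -0.23369544,  0.00770245]), np.float64(0.0037430365428146144))
[array([ 0.51  , -0.2285,  0.0075]), array([ 0.4467, -0.2308,  0.0075])] [ 0.47691709 -0.23328207  0.0075    ] tip [ 0.58580239 -0.23119343  0.003     ]
knob [218.55864198 253.33333333] [309.54026504 262.92456677] (212, 249, 15, 10) (301, 255, 18, 17) (array([0.45342058, 0.17058945, 0.14959593]), np.float64(0.003189231524592555))
red [([173, 194], [0.6255, 0.2817, 0.081]), ([282, 195], [0.5846, 0.0145, 0.081]), ([281, 273], [0.3962, 0.0409, 0.081]), ([163, 269], [0.4447, 0.321, 0.081])]
```

Run:
```python
from h import *
a=cv2.imread("pics/top0.png")[180:290,150:300];b=cv2.imread("pics/scene0.png")[205:365,200:375]
z=lambda i,w,h:cv2.resize(i,(w,h),interpolation=cv2.INTER_CUBIC)
A=z(a,780,572)[:,:]; 
c=np.vstack([z(a,400,293),z(b,330,300)[:, :] if 0 else cv2.copyMakeBorder(z(b,330,300),0,0,0,70,cv2.BORDER_CONSTANT)])
cv2.imwrite("pics/crop.png",np.hstack([z(a,400,293),z(b,400,366)[:293]]) if 0 else c)
```

```text
(no output)
```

View pics/crop.png

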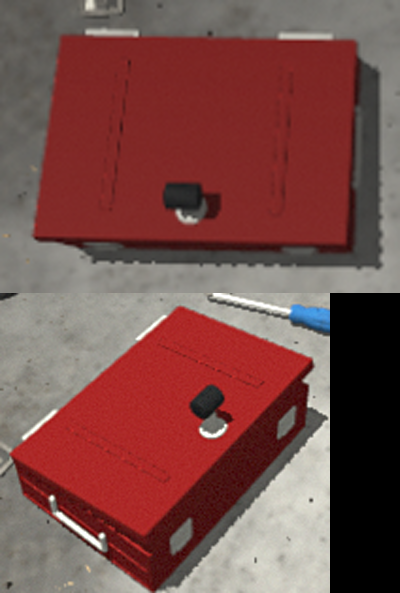

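Run:
```python
from h import *
a=snapshot("top");b=snapshot("scene")
for n,p,q in[("FL",(164,269.3),(278.5,332.3)),("FR",(281.3,271),(365.4,241.6)),("BL",(173,194.5),(206.4,292.5)),("BR",(283,195.3),(295.4,212.4)),("knob",(218.5,253.3),(309.5,262.9))]: print(n,tri(a,p,b,q))
```

```text
FL (array([0.43815993, 0.30719336, 0.11713086]), np.float64(0.0031785714937867344))
FR (array([0.39743975, 0.03745423, 0.10671537]), np.float64(0.003034612122951983))
BL (array([0.62342993, 0.2821526 , 0.07634444]), np.float64(0.00418232898252155))
BR (array([0.58201903, 0.01157467, 0.07841291]), np.float64(0.004355951403839726))
knob (array([0.45347607, 0.17067978, 0.1497435 ]), np.float64(0.0032297535152456787))
```

The lid starts slightly ajar, at about 0.18 rad: its front corners are at z≈0.11 m and its back corners at 0.077 m. That puts the knob at (0.454, 0.171, 0.150), box yaw at about -0.147, and the driver handle at (0.477, -0.233, 0.0075).

{"method": "carry_out", "body": {
  "motion": "0.05 -0.06 0 0; 0.15 -0.2 0 0; 0.28 -0.35 0 0; 0.4 -0.5 0 0; 0.52 -0.65 0 0; 0.64 -0.8 0 0; 0.74 -0.93 0 0; 0.8 -1 0 0",
  "grip": 1
}}

```text
time: 1.1
tool_pos: [0.2058, -0.3618, 0.2198]
ee_rot: [3.141, -0.001, 0.223]
wrist_force: [-0.2, -0.6, -0.2]
width: 0.0942
finger_force: 0.0
```

{"method": "carry_out", "body": {
  "motion": "0.08 -0.1 0 0; 0.2 -0.25 0 0; 0.3 -0.38 0 0; 0.4 -0.5 0 0; 0.5 -0.63 0 0; 0.6 -0.75 0 0; 0.7 -0.88 0 0; 0.8 -1 0 0"
}}

```text
time: 1.9
tool_pos: [0.2894, -0.1901, 0.2195]
ee_rot: [3.141, -0.0, 0.222]
wrist_force: [0.2, 0.5, -0.0]
width: 0.0941
finger_force: 0.0
```

{"method": "carry_out", "body": {
  "motion": "0.1 -0.12 0 0; 0.2 -0.25 0 0; 0.3 -0.38 0 0; 0.4 -0.5 0 0; 0.5 -0.63 0 0; 0.6 -0.75 0 0; 0.7 -0.88 0 0; 0.8 -1 0 0"
}}

```text
time: 2.7
tool_pos: [0.3734, -0.0173, 0.2196]
ee_rot: [3.141, -0.0, 0.222]
wrist_force: [0.3, -1.0, 0.4]
width: 0.0938
finger_force: 0.0
```

{"method": "carry_out", "body": {
  "motion": "0.1 -0.12 0 0.03; 0.2 -0.25 0 0.06; 0.3 -0.38 0 0.09; 0.4 -0.5 0 0.117; 0.5 -0.63 0 0.117; 0.6 -0.75 0 0.117; 0.72 -0.9 0 0.117; 0.8 -1 0 0.117"
}}

```text
time: 3.5
tool_pos: [0.4576, 0.1559, 0.2192]
ee_rot: [-3.141, 0.0, -0.145]
wrist_force: [-0.4, -0.4, -0.0]
width: 0.0936
finger_force: 0.0
```

{"method": "carry_out", "body": {
  "motion": "-0.02 -0.05 0.05 0; -0.04 -0.1 0.15 0; -0.04 -0.1 0.25 0; -0.04 -0.1 0.35 0; -0.04 -0.1 0.43 0; -0.04 -0.1 0.48 0; -0.04 -0.1 0.5 0; -0.04 -0.1 0.5 0"
}}

```text
time: 4.3
tool_pos: [0.4533, 0.1697, 0.1441]
ee_rot: [3.141, 0.0, -0.146]
wrist_force: [0.6, -0.0, 0.2]
width: 0.0941
finger_force: 0.0
```

Run:
```python
from h import *
b=snapshot("scene");cv2.imwrite("pics/k1.png",cv2.resize(b["image"][180:330,220:420,::-1],(800,600),interpolation=cv2.INTER_CUBIC))
```

```text
(no output)
```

View pics/k1.png

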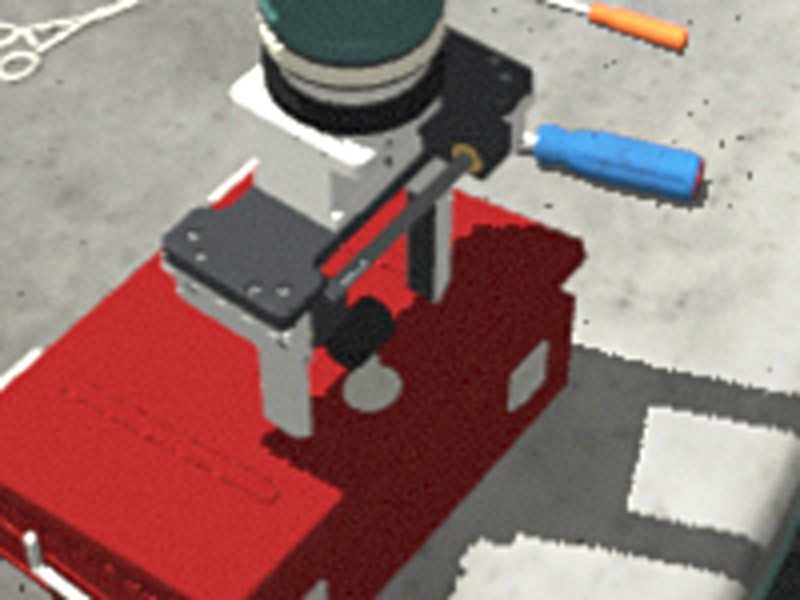

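The knob (crop (360,335)) is between the two open fingers, so I'm closing on it.

{"method": "carry_out", "body": {
  "motion": "0 0 0 0; 0 0 0 0; 0 0 0 0; 0 0 0 0; 0 0 0 0; 0 0 0 0; 0 0 0 0; 0 0 0 0",
  "grip": -1
}}

```text
time: 5.15
tool_pos: [0.4535, 0.1701, 0.1444]
ee_rot: [3.141, 0.0, -0.146]
wrist_force: [-0.9, 0.0, 0.7]
width: 0.0336
finger_force: 0.0
```

{"method": "carry_out", "body": {
  "motion": "0 0 0 0; 0 0 0 0; 0 0 0 0; 0 0 0 0; 0 0 0 0; 0 0 0 0; 0 0 0 0; 0 0 0 0"
}}

```text
time: 5.95
tool_pos: [0.4535, 0.1705, 0.1444]
ee_rot: [-3.141, -0.0, -0.146]
wrist_force: [1.8, 5.3, -2.4]
width: 0.0299
finger_force: 30.0
```

```bash
cat > arc.py <<'E'
import numpy as np
def arc(ts):
    p=np.array(ts)+np.arctan2(45,165);R=.17103
    return -R*np.cos(p),R*np.sin(p)
def call(t0,t1):
    x,z=arc(np.linspace(t0,t1,9)); print(f"{t0:.2f}->{t1:.2f}:","; ".join(f"{a:.3f} 0 {b:.3f} 0" for a,b in zip((x[1:]-x[0])/.15,-(z[1:]-z[0])/.15)))
E
python3 -c "
from arc import *
for a,b in[(.18,.4),(.4,.8),(.8,1.2),(1.2,1.5)]: call(a,b)
for a,b in[(1.5,1.1),(1.1,.7),(.7,.35),(.35,.12),(.12,-.01)]: call(a,b)"
```

```text
0.18->0.40: 0.014 0 -0.028 0; 0.029 0 -0.056 0; 0.044 0 -0.083 0; 0.060 0 -0.110 0; 0.077 0 -0.136 0; 0.095 0 -0.162 0; 0.113 0 -0.188 0; 0.132 0 -0.213 0
0.40->0.80: 0.036 0 -0.044 0; 0.075 0 -0.086 0; 0.115 0 -0.126 0; 0.158 0 -0.164 0; 0.202 0 -0.200 0; 0.248 0 -0.233 0; 0.296 0 -0.265 0; 0.345 0 -0.293 0
0.80->1.20: 0.051 0 -0.026 0; 0.102 0 -0.050 0; 0.155 0 -0.071 0; 0.209 0 -0.090 0; 0.264 0 -0.105 0; 0.320 0 -0.118 0; 0.376 0 -0.128 0; 0.432 0 -0.136 0
1.20->1.50: 0.043 0 -0.004 0; 0.085 0 -0.006 0; 0.128 0 -0.006 0; 0.171 0 -0.005 0; 0.213 0 -0.002 0; 0.256 0 0.002 0; 0.298 0 0.008 0; 0.340 0 0.015 0
1.50->1.10: -0.056 0 -0.010 0; -0.113 0 -0.017 0; -0.170 0 -0.021 0; -0.227 0 -0.022 0; -0.284 0 -0.020 0; -0.340 0 -0.015 0; -0.397 0 -0.008 0; -0.453 0 0.002 0
1.10->0.70: -0.056 0 0.013 0; -0.110 0 0.029 0; -0.164 0 0.047 0; -0.217 0 0.068 0; -0.269 0 0.092 0; -0.320 0 0.118 0; -0.369 0 0.147 0; -0.416 0 0.178 0
0.70->0.35: -0.040 0 0.029 0; -0.080 0 0.060 0; -0.117 0 0.093 0; -0.153 0 0.127 0; -0.188 0 0.163 0; -0.221 0 0.200 0; -0.253 0 0.239 0; -0.282 0 0.279 0
0.35->0.12: -0.019 0 0.027 0; -0.036 0 0.055 0; -0.053 0 0.083 0; -0.069 0 0.111 0; -0.085 0 0.140 0; -0.099 0 0.169 0; -0.113 0 0.199 0; -0.126 0 0.229 0
0.12->-0.01: -0.007 0 0.017 0; -0.013 0 0.035 0; -0.020 0 0.052 0; -0.026 0 0.070 0; -0.031 0 0.087 0; -0.037 0 0.105 0; -0.042 0 0.123 0; -0.047 0 0.141 0
```

Gripped at 29.9 mm. Raising the lid along the arc.

{"method": "carry_out", "body": {
  "motion": "0.014 0 -0.028 0; 0.029 0 -0.056 0; 0.044 0 -0.083 0; 0.06 0 -0.11 0; 0.077 0 -0.136 0; 0.095 0 -0.162 0; 0.113 0 -0.188 0; 0.132 0 -0.213 0"
}}

```text
time: 6.75
tool_pos: [0.4715, 0.1676, 0.1736]
ee_rot: [3.141, 0.006, -0.145]
wrist_force: [1.0, 4.8, -9.2]
width: 0.0295
finger_force: 30.0
```

{"method": "carry_out", "body": {
  "motion": "0.036 0 -0.044 0; 0.075 0 -0.086 0; 0.115 0 -0.126 0; 0.158 0 -0.164 0; 0.202 0 -0.2 0; 0.248 0 -0.233 0; 0.296 0 -0.265 0; 0.345 0 -0.293 0"
}}

```text
time: 7.55
tool_pos: [0.5244, 0.1591, 0.2198]
ee_rot: [3.14, 0.002, -0.146]
wrist_force: [-0.4, 2.3, -13.3]
width: 0.0301
finger_force: 30.0
```

{"method": "carry_out", "body": {
  "motion": "0.051 0 -0.026 0; 0.102 0 -0.05 0; 0.155 0 -0.071 0; 0.209 0 -0.09 0; 0.264 0 -0.105 0; 0.32 0 -0.118 0; 0.376 0 -0.128 0; 0.432 0 -0.136 0"
}}

```text
time: 8.35
tool_pos: [0.5884, 0.1488, 0.2412]
ee_rot: [3.139, 0.001, -0.147]
wrist_force: [-5.3, -4.1, -10.3]
width: 0.0297
finger_force: 30.0
```

{"method": "carry_out", "body": {
  "motion": "0.043 0 -0.002 0; 0.085 0 0 0; 0.128 0 0.002 0; 0.171 0 0.005 0; 0.213 0 0.01 0; 0.256 0 0.015 0; 0.298 0 0.02 0; 0.34 0 0.027 0"
}}

```text
time: 9.15
tool_pos: [0.6392, 0.1406, 0.24]
ee_rot: [3.138, -0.003, -0.147]
wrist_force: [-6.8, -4.9, -2.1]
width: 0.0295
finger_force: 30.0
```

{"method": "carry_out", "body": {
  "motion": "0 0 0 0; 0 0 0 0; 0 0 0 0; 0 0 0 0; 0 0 0 0; 0 0 0 0; 0 0 0 0; 0 0 0 0",
  "grip": 0.2
}}

```text
time: 9.95
tool_pos: [0.6388, 0.1429, 0.2366]
ee_rot: [3.141, 0.0, -0.146]
wrist_force: [-0.0, 0.7, 0.5]
width: 0.0565
finger_force: 0.0
```

{"method": "carry_out", "body": {
  "motion": "0 0 -0.05 0; 0 0 -0.15 0; 0 0 -0.25 0; 0 0 -0.37 0; 0 0 -0.5 0; 0 0 -0.6 0; 0 0 -0.65 0; 0 0 -0.65 0",
  "grip": 0.2
}}

```text
time: 10.75
tool_pos: [0.6392, 0.1429, 0.3361]
ee_rot: [-3.141, -0.003, -0.146]
wrist_force: [-0.6, 0.3, -0.2]
width: 0.0564
finger_force: 0.0
```

Run:
```python
from h import *
b=snapshot("scene");cv2.imwrite("pics/open.png",b["image"][:,:,::-1])
```

```text
(no output)
```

View pics/open.png

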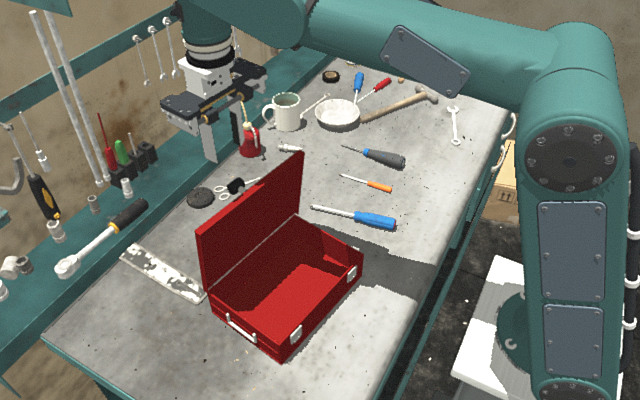

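The lid stands open on its own, and the knob is visible behind it at (236,186). Next is the screwdriver.

{"method": "carry_out", "body": {
  "motion": "-0.03 0.1 0 0; -0.06 0.2 0 0; -0.1 0.32 0 0; -0.15 0.45 0 0; -0.2 0.57 0 0; -0.24 0.69 0 0; -0.27 0.8 0 0; -0.3 0.9 0 0",
  "grip": 0.2
}}

```text
time: 11.6
tool_pos: [0.5741, 0.0145, 0.334]
ee_rot: [3.141, 0.0, -0.146]
wrist_force: [-0.2, 0.7, 0.6]
width: 0.0563
finger_force: 0.0
```

{"method": "carry_out", "body": {
  "motion": "-0.04 0.11 0 0; -0.08 0.22 0 0; -0.12 0.34 0 0; -0.16 0.45 0.1 0; -0.2 0.57 0.22 0; -0.24 0.69 0.35 0; -0.27 0.8 0.48 0; -0.3 0.9 0.6 0"
}}

```text
time: 12.4
tool_pos: [0.5096, -0.1124, 0.2433]
ee_rot: [3.141, 0.0, -0.146]
wrist_force: [0.1, 0.5, 0.8]
width: 0.0566
finger_force: 0.0
```

{"method": "carry_out", "body": {
  "motion": "-0.02 0.12 0.1 -0.01; -0.04 0.24 0.22 -0.02; -0.06 0.36 0.34 -0.03; -0.08 0.48 0.46 -0.04; -0.09 0.6 0.6 -0.053; -0.09 0.72 0.72 -0.053; -0.09 0.833 0.84 -0.053; -0.09 0.833 0.9 -0.053"
}}

```text
time: 13.2
tool_pos: [0.4774, -0.2344, 0.1073]
ee_rot: [-3.141, 0.003, 0.018]
wrist_force: [-0.2, 0.3, -0.3]
width: 0.0564
finger_force: 0.0
```

Run:
```python
from h import *
b=snapshot("scene");a=snapshot("top");print(robot.get_obs()["tool_pos"],robot.get_obs()["ee_rot"])
z=lambda i:cv2.resize(i[:,:,::-1],(400,400),interpolation=cv2.INTER_CUBIC)
cv2.imwrite("pics/d1.png",np.hstack([z(b["image"][110:230,320:440]),z(a["image"][160:280,320:440])]))
```

```text
[ 0.47779929 -0.2324132   0.10761704] [-3.13918407e+00  2.76615112e-03  1.97429659e-02]
```

View pics/d1.png

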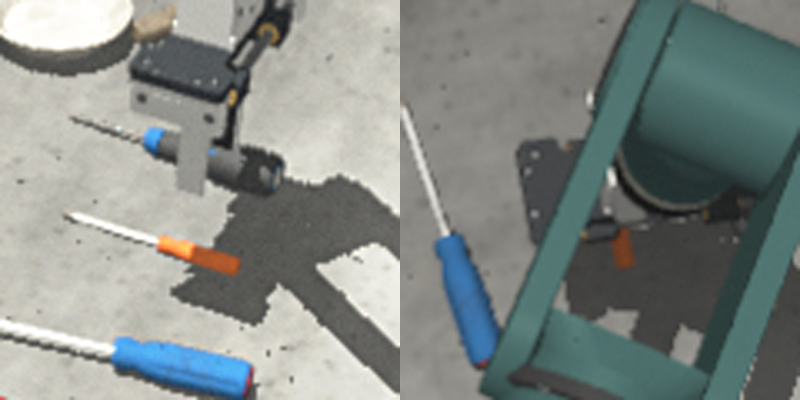

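The driver hasn't been disturbed and lies under the gripper. The blue driver is well clear of the finger span.

{"method": "carry_out", "body": {
  "motion": "0 0 0.08 0; 0 0 0.18 0; 0 0 0.28 0; 0 0 0.38 0; 0 0 0.47 0; 0 0 0.54 0; 0 0 0.58 0; 0 0 0.6 0"
}}

```text
time: 14.1
tool_pos: [0.479, -0.2326, 0.0187]
ee_rot: [-3.141, 0.0, 0.021]
wrist_force: [0.5, 0.2, 0.4]
width: 0.0565
finger_force: 0.0
```

{"method": "carry_out", "body": {
  "motion": "0 0 0 0; 0 0 0 0; 0 0 0 0; 0 0 0 0; 0 0 0 0; 0 0 0 0; 0 0 0 0; 0 0 0 0",
  "grip": -1
}}

```text
time: 14.9
tool_pos: [0.4792, -0.233, 0.0194]
ee_rot: [3.141, -0.0, 0.021]
wrist_force: [0.0, -0.6, 1.8]
width: 0.0127
finger_force: 30.0
```

The width of 12.7 mm suggests a shallow grip, with the fingertips at about z 5 mm. Re-gripping 4 mm lower.

{"method": "carry_out", "body": {
  "motion": "0 0 0 0; 0 0 0 0; 0 0 0 0; 0 0 0 0; 0 0 0.01 0; 0 0 0.02 0; 0 0 0.025 0; 0 0 0.025 0",
  "grip": -0.3
}}

```text
time: 15.7
tool_pos: [0.4789, -0.2328, 0.0152]
ee_rot: [-3.141, 0.0, 0.021]
wrist_force: [-0.2, 0.3, 0.0]
width: 0.0329
finger_force: 0.0
```

{"method": "carry_out", "body": {
  "motion": "0 0 0 0; 0 0 0 0; 0 0 0 0; 0 0 0 0; 0 0 0 0; 0 0 0 0; 0 0 0 0; 0 0 0 0",
  "grip": -1
}}

```text
time: 16.5
tool_pos: [0.4791, -0.233, 0.0156]
ee_rot: [3.141, -0.0, 0.021]
wrist_force: [0.1, -0.7, 0.1]
width: 0.0131
finger_force: 30.0
```

{"method": "carry_out", "body": {
  "motion": "0 0 -0.08 0; 0 0 -0.2 0; 0 0 -0.35 0; -0.08 0 -0.5 0; -0.16 -0.1 -0.65 0; -0.24 -0.2 -0.8 0; -0.32 -0.3 -0.92 0; -0.4 -0.4 -1 0"
}}

```text
time: 17.3
tool_pos: [0.4178, -0.1738, 0.1681]
ee_rot: [3.14, -0.003, 0.021]
wrist_force: [0.4, -0.4, -0.9]
width: 0.013
finger_force: 30.0
```

Run:
```python
from h import *
b=snapshot("scene");a=snapshot("top");o=robot.get_obs();print(o["tool_pos"],o["ee_rot"],o["width"])
cv2.imwrite("pics/l1.png",cv2.resize(b["image"][100:300,260:460,::-1],(600,600),interpolation=cv2.INTER_CUBIC))
```

```text
[ 0.41815567 -0.17351083  0.16875297] [ 3.13904253 -0.00490327  0.0219805 ] 0.013196971015767913
```

View pics/l1.png

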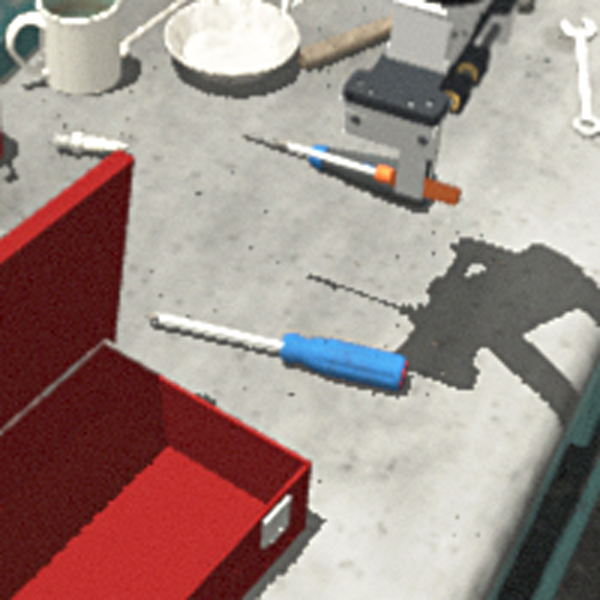

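The driver is held level by the middle of its handle (crop (410,180)). Carrying it over the box.

{"method": "carry_out", "body": {
  "motion": "0 -0.1 0 0; 0 -0.22 0 0; 0 -0.35 0 0; 0 -0.48 0 0; 0 -0.61 0 0; 0 -0.74 0 0; 0 -0.87 0 0; 0 -1 0 0"
}}

```text
time: 18.2
tool_pos: [0.4144, -0.0228, 0.1643]
ee_rot: [-3.141, 0.002, 0.021]
wrist_force: [0.0, 0.1, -1.0]
width: 0.0131
finger_force: 30.0
```

{"method": "carry_out", "body": {
  "motion": "0.02 -0.13 0 0; 0.03 -0.26 0 0; 0.04 -0.38 0 0; 0.05 -0.5 0 0; 0.05 -0.62 0 -0.02; 0.05 -0.75 0 -0.04; 0.05 -0.88 0 -0.06; 0.05 -1 0 -0.073"
}}

```text
time: 19.0
tool_pos: [0.4186, 0.1272, 0.1642]
ee_rot: [-3.141, 0.002, 0.252]
wrist_force: [0.1, 0.1, -0.3]
width: 0.0133
finger_force: 30.0
```

{"method": "carry_out", "body": {
  "motion": "0.08 -0.015 0 0; 0.17 -0.03 0 0; 0.26 -0.045 0 0; 0.34 -0.06 0 0; 0.414 -0.073 0.05 0; 0.414 -0.073 0.13 0; 0.414 -0.073 0.2 0; 0.414 -0.073 0.25 0"
}}

```text
time: 19.8
tool_pos: [0.4754, 0.1515, 0.1258]
ee_rot: [3.142, 0.003, 0.25]
wrist_force: [-0.4, 0.0, -0.6]
width: 0.0132
finger_force: 30.0
```

Run:
```python
from h import *
b=snapshot("scene");a=snapshot("top");o=robot.get_obs();print(o["tool_pos"],o["ee_rot"],o["width"])
cv2.imwrite("pics/p1.png",cv2.resize(b["image"][140:380,180:420,::-1],(600,600),interpolation=cv2.INTER_CUBIC))
```

```text
[0.47500063 0.15146821 0.12583482] [-3.1415382   0.00398796  0.24981484] 0.012406455543572396
```

View pics/p1.png

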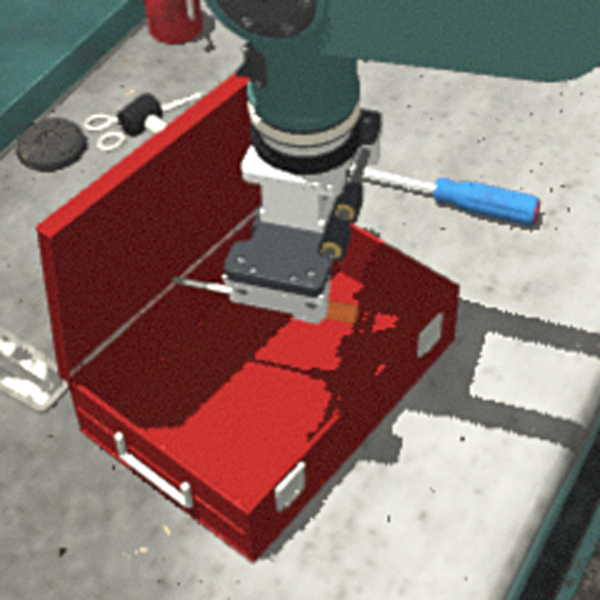

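The driver is centred over the open box. Lowering it.

{"method": "carry_out", "body": {
  "motion": "0 0 0.1 0; 0 0 0.22 0; 0 0 0.34 0; 0 0 0.46 0; 0 0 0.55 0; 0 0 0.62 0; 0 0 0.67 0; 0 0 0.69 0"
}}

```text
time: 20.7
tool_pos: [0.4764, 0.1518, 0.0239]
ee_rot: [3.141, 0.001, 0.25]
wrist_force: [0.0, -0.7, -0.2]
width: 0.0129
finger_force: 30.0
```

{"method": "carry_out", "body": {
  "motion": "0 0 0.01 0; 0 0 0.02 0; 0 0 0.025 0; 0 0 0.025 0; 0 0 0.025 0; 0 0 0.025 0; 0 0 0.025 0; 0 0 0.025 0"
}}

```text
time: 21.5
tool_pos: [0.4766, 0.1519, 0.0208]
ee_rot: [3.141, -0.0, 0.25]
wrist_force: [-0.1, 0.1, -0.3]
width: 0.0131
finger_force: 30.0
```

{"method": "carry_out", "body": {
  "motion": "0 0 0 0; 0 0 0 0; 0 0 0 0; 0 0 0 0; 0 0 0 0; 0 0 0 0; 0 0 0 0; 0 0 0 0",
  "grip": 0.1
}}

```text
time: 22.3
tool_pos: [0.4766, 0.1519, 0.0207]
ee_rot: [3.141, 0.0, 0.25]
wrist_force: [0.4, 0.4, -0.3]
width: 0.0518
finger_force: 0.0
```

{"method": "carry_out", "body": {
  "motion": "0 0 -0.05 0; 0 0 -0.15 0; 0 0 -0.28 0; 0 0 -0.42 0; 0 0 -0.56 0; 0 0 -0.7 0; 0 0 -0.85 0; 0 0 -1 0"
}}

```text
time: 23.1
tool_pos: [0.4765, 0.1519, 0.1723]
ee_rot: [3.141, -0.001, 0.25]
wrist_force: [0.1, 0.6, -0.3]
width: 0.0519
finger_force: 0.0
```

{"method": "carry_out", "body": {
  "motion": "0 0 -0.13 0.02; 0 0 -0.26 0.04; 0 0 -0.4 0.06; 0 0 -0.55 0.08; 0 0 -0.7 0.1; 0 0 -0.85 0.126; 0 0 -1 0.126; 0 0 -1 0.126"
}}

```text
time: 23.9
tool_pos: [0.4776, 0.1522, 0.325]
ee_rot: [-3.139, -0.007, -0.146]
wrist_force: [0.4, -0.4, 0.2]
width: 0.0519
finger_force: 0.0
```

Run:
```python
from h import *
b=snapshot("scene");a=snapshot("top");o=robot.get_obs();print(o["tool_pos"],o["ee_rot"],o["width"])
kb=blobs(b,black,(220,172,252,198))
print([(cen(c),cv2.contourArea(c)) for c in kb])
z=lambda i:cv2.resize(i[:,:,::-1],(400,400),interpolation=cv2.INTER_CUBIC)
cv2.imwrite("pics/p2.png",np.hstack([z(b["image"][150:370,190:410]),z(a["image"][140:300,150:310])]))
```

```text
[0.47659689 0.1519507  0.3208833 ] [-3.14137637e+00 -9.14571496e-04 -1.45614314e-01] 0.05184919837181014
[(array([234.87733333, 185.56133333]), 125.0)]
```

View pics/p2.png

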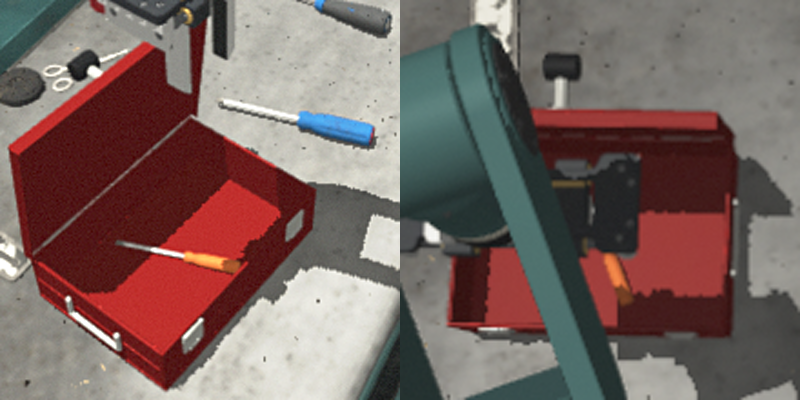

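The driver lies flat inside the box (left crop (185,255)). Going back to the knob.

{"method": "carry_out", "body": {
  "motion": "0 0 -0.08 0; 0.05 -0.05 -0.15 0; 0.2 -0.1 -0.15 0; 0.36 -0.1 -0.15 0; 0.52 -0.1 -0.15 0; 0.68 -0.1 -0.15 0; 0.84 -0.1 -0.15 0; 1 -0.1 -0.15 0",
  "grip": 0.3
}}

```text
time: 24.8
tool_pos: [0.6278, 0.1448, 0.3421]
ee_rot: [3.141, 0.002, -0.146]
wrist_force: [0.4, 0.5, -0.3]
width: 0.0612
finger_force: 0.0
```

Run:
```python
from h import *
a=snapshot("top");b=snapshot("scene");o=robot.get_obs();print(o["tool_pos"],o["ee_rot"],o["width"])
print(tri(a,(214.8,166.8),b,(234.9,185.6)))
```

```text
[0.62882514 0.14419583 0.33964825] [ 3.13978903  0.00474539 -0.14725696] 0.060763786970596895
(array([0.62926467, 0.14258771, 0.24435707]), np.float64(0.0008519944656757143))
```

Run:
```python
from h import *
a=snapshot("top");b=snapshot("scene")
c=cv2.imread("pics/p2.png")[:,400:]
g=cv2.cvtColor(c,cv2.COLOR_BGR2GRAY)[40:100,530:590] if 0 else cv2.cvtColor(c,cv2.COLOR_BGR2GRAY)[45:90,135:190]
m=(g<65).astype(np.uint8);M=cv2.moments(m,True);p=np.array([M["m10"]/M["m00"]+135,M["m01"]/M["m00"]+45]);pa=(150+p[0]*.4-.3,140+p[1]*.4-.3)
print(p,pa,M["m00"]*.16,plane(a,pa,.2416),tri(a,pa,b,(234.9,185.6)))
```

```text
[161.80794702  66.098234  ] (np.float64(214.423178807947), np.float64(166.139293598234)) 144.96 [0.63212167 0.14393264 0.2416    ] (array([0.62999217, 0.14286254, 0.24459778]), np.float64(0.002477363070244428))
```

{"method": "carry_out", "body": {
  "motion": "0.02 0 0.05 0; 0.03 0 0.15 0; 0.03 0 0.27 0; 0.03 0 0.4 0; 0.03 0 0.52 0; 0.03 0 0.62 0; 0.03 0 0.67 0; 0.03 0 0.69 0"
}}

```text
time: 25.8
tool_pos: [0.6306, 0.1445, 0.2391]
ee_rot: [3.141, 0.001, -0.145]
wrist_force: [-0.5, 0.5, -0.5]
width: 0.0609
finger_force: 0.0
```

{"method": "carry_out", "body": {
  "motion": "0 0 0 0; 0 0 0 0; 0 0 0 0; 0 0 0 0; 0 0 0 0; 0 0 0 0; 0 0 0 0; 0 0 0 0",
  "grip": -1
}}

```text
time: 26.6
tool_pos: [0.6316, 0.1418, 0.2406]
ee_rot: [3.137, -0.001, -0.149]
wrist_force: [-1.2, -5.4, 2.4]
width: 0.0299
finger_force: 30.0
```

```bash
python3 -c "
from arc import *
for a,b in[(1.46,1.1),(1.1,.75),(.75,.42),(.42,.18),(.18,.05),(.05,-.01)]: call(a,b)"
```

```text
1.46->1.10: -0.051 0 -0.007 0; -0.102 0 -0.011 0; -0.153 0 -0.014 0; -0.205 0 -0.013 0; -0.256 0 -0.011 0; -0.307 0 -0.006 0; -0.358 0 0.001 0; -0.408 0 0.010 0
1.10->0.75: -0.049 0 0.011 0; -0.097 0 0.025 0; -0.144 0 0.040 0; -0.191 0 0.057 0; -0.237 0 0.077 0; -0.282 0 0.098 0; -0.326 0 0.122 0; -0.369 0 0.147 0
0.75->0.42: -0.039 0 0.026 0; -0.078 0 0.053 0; -0.115 0 0.082 0; -0.151 0 0.112 0; -0.186 0 0.143 0; -0.219 0 0.177 0; -0.251 0 0.211 0; -0.282 0 0.247 0
0.42->0.18: -0.021 0 0.027 0; -0.042 0 0.054 0; -0.061 0 0.082 0; -0.080 0 0.111 0; -0.098 0 0.140 0; -0.115 0 0.170 0; -0.131 0 0.200 0; -0.146 0 0.230 0
0.18->0.05: -0.008 0 0.017 0; -0.015 0 0.034 0; -0.023 0 0.051 0; -0.030 0 0.068 0; -0.037 0 0.085 0; -0.043 0 0.102 0; -0.049 0 0.120 0; -0.055 0 0.137 0
0.05->-0.01: -0.003 0 0.008 0; -0.005 0 0.016 0; -0.008 0 0.024 0; -0.010 0 0.033 0; -0.013 0 0.041 0; -0.015 0 0.049 0; -0.017 0 0.057 0; -0.019 0 0.066 0
```

{"method": "carry_out", "body": {
  "motion": "-0.051 0 -0.007 0; -0.102 0 -0.011 0; -0.153 0 -0.014 0; -0.205 0 -0.013 0; -0.256 0 -0.011 0; -0.307 0 -0.006 0; -0.358 0 0.001 0; -0.408 0 0.01 0"
}}

```text
time: 27.4
tool_pos: [0.5734, 0.1512, 0.2399]
ee_rot: [3.14, -0.008, -0.149]
wrist_force: [3.4, -3.9, 0.6]
width: 0.03
finger_force: 30.0
```

{"method": "carry_out", "body": {
  "motion": "-0.049 0 0.011 0; -0.097 0 0.025 0; -0.144 0 0.04 0; -0.191 0 0.057 0; -0.237 0 0.077 0; -0.282 0 0.098 0; -0.326 0 0.122 0; -0.369 0 0.147 0"
}}

```text
time: 28.2
tool_pos: [0.517, 0.1603, 0.2189]
ee_rot: [3.141, -0.005, -0.147]
wrist_force: [0.6, -3.9, 8.1]
width: 0.0296
finger_force: 30.0
```

{"method": "carry_out", "body": {
  "motion": "-0.039 0 0.026 0; -0.078 0 0.053 0; -0.115 0 0.082 0; -0.151 0 0.112 0; -0.186 0 0.143 0; -0.219 0 0.177 0; -0.251 0 0.211 0; -0.282 0 0.247 0"
}}

```text
time: 29.0
tool_pos: [0.4735, 0.1673, 0.1813]
ee_rot: [3.142, -0.0, -0.146]
wrist_force: [-4.5, -2.8, 8.8]
width: 0.0299
finger_force: 30.0
```

{"method": "carry_out", "body": {
  "motion": "-0.021 0 0.027 0; -0.042 0 0.054 0; -0.061 0 0.082 0; -0.08 0 0.111 0; -0.098 0 0.14 0; -0.115 0 0.17 0; -0.131 0 0.2 0; -0.146 0 0.23 0"
}}

```text
time: 29.8
tool_pos: [0.4511, 0.171, 0.1456]
ee_rot: [-3.141, 0.003, -0.146]
wrist_force: [-4.6, -1.1, 6.9]
width: 0.0297
finger_force: 30.0
```

{"method": "carry_out", "body": {
  "motion": "-0.007 0 0.017 0; -0.013 0 0.034 0; -0.02 0 0.051 0; -0.026 0 0.068 0; -0.032 0 0.085 0; -0.037 0 0.102 0; -0.042 0 0.12 0; -0.046 0 0.137 0"
}}

```text
time: 30.6
tool_pos: [0.4431, 0.1723, 0.1244]
ee_rot: [-3.141, 0.006, -0.145]
wrist_force: [-7.7, 1.0, 6.9]
width: 0.0298
finger_force: 30.0
```

{"method": "carry_out", "body": {
  "motion": "-0.002 0 0.006 0; -0.004 0 0.012 0; -0.006 0 0.018 0; -0.008 0 0.024 0; -0.01 0 0.03 0; -0.011 0 0.036 0; -0.012 0 0.042 0; -0.013 0 0.048 0"
}}

```text
time: 31.4
tool_pos: [0.441, 0.1726, 0.117]
ee_rot: [-3.141, 0.007, -0.145]
wrist_force: [-6.7, -0.1, 5.9]
width: 0.0299
finger_force: 30.0
```

{"method": "carry_out", "body": {
  "motion": "0 0 0.004 0; 0 0 0.008 0; 0 0 0.012 0; -0.002 0 0.016 0; -0.002 0 0.02 0; -0.003 0 0.024 0; -0.003 0 0.027 0; -0.003 0 0.03 0"
}}

```text
time: 32.2
tool_pos: [0.44, 0.1728, 0.1123]
ee_rot: [-3.141, 0.008, -0.145]
wrist_force: [-8.4, 0.4, 6.3]
width: 0.0298
finger_force: 30.0
```

{"method": "carry_out", "body": {
  "motion": "0 0 0.003 0; 0 0 0.006 0; 0 0 0.009 0; 0 0 0.012 0; 0 0 0.015 0; 0 0 0.018 0; 0 0 0.021 0; 0 0 0.024 0"
}}

```text
time: 33.0
tool_pos: [0.4393, 0.1729, 0.1089]
ee_rot: [-3.142, 0.01, -0.145]
wrist_force: [-11.0, 0.8, 10.5]
width: 0.0299
finger_force: 30.0
```

Run:
```python
from h import *
b=snapshot("scene");a=snapshot("top");o=robot.get_obs();print(o["tool_pos"],o["wrist_force"],o["width"])
z=lambda i:cv2.resize(i[:,:,::-1],(800,600),interpolation=cv2.INTER_CUBIC)
cv2.imwrite("pics/c1.png",z(b["image"][205:370,195:415]))
```

```text
[0.43935983 0.17285072 0.10892402] [-11.26000871   0.88313806   7.4912116 ] 0.029787283867895475
```

View pics/c1.png

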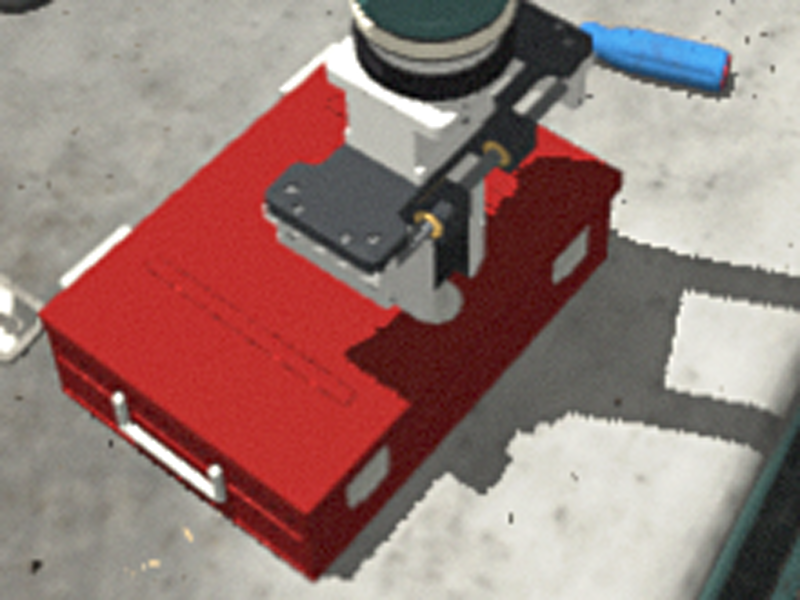

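The lid is almost closed: its front corner sits at about scene (279,347). Pressing slightly more while watching the force.

{"method": "carry_out", "body": {
  "motion": "0.004 0 0.003 0; 0.008 0 0.006 0; 0.012 0 0.009 0; 0.015 0 0.012 0; 0.015 0 0.015 0; 0.015 0 0.018 0; 0.015 0 0.02 0; 0.015 0 0.02 0"
}}

```text
time: 33.9
tool_pos: [0.4396, 0.1728, 0.1087]
ee_rot: [3.142, 0.013, -0.145]
wrist_force: [-21.0, -0.6, 24.5]
width: 0.0296
finger_force: 30.0
```

Contact: z stalled at 0.1087 while the force rose, so the lid is on the rim. Releasing and backing off.

{"method": "carry_out", "body": {
  "motion": "0 0 -0.01 0; 0 0 -0.01 0; 0 0 -0.01 0; 0 0 -0.01 0; 0 0 -0.01 0; 0 0 -0.01 0; 0 0 -0.01 0; 0 0 -0.01 0",
  "grip": 0.3
}}

```text
time: 34.7
tool_pos: [0.4459, 0.1716, 0.1072]
ee_rot: [3.141, 0.0, -0.146]
wrist_force: [0.2, -0.3, 0.0]
width: 0.0612
finger_force: 0.0
```

{"method": "carry_out", "body": {
  "motion": "0 0 -0.05 0; 0 0 -0.15 0; 0 0 -0.25 0; 0 0 -0.4 0; 0 0 -0.55 0; 0 0 -0.7 0; 0 0 -0.8 0; 0 0 -0.8 0"
}}

```text
time: 35.5
tool_pos: [0.4471, 0.172, 0.2303]
ee_rot: [-3.14, -0.005, -0.146]
wrist_force: [-0.8, 0.2, 0.1]
width: 0.0611
finger_force: 0.0
```

Run:
```python
from h import *
b=snapshot("scene");o=robot.get_obs();print(o["tool_pos"],o["wrist_force"],o["width"])
a=snapshot("top")
z=lambda i,w:cv2.resize(i[:,:,::-1],(w,300),interpolation=cv2.INTER_CUBIC)
kb=blobs(b,black,(290,260,325,295));print([(cen(c),cv2.contourArea(c)) for c in kb])
# predicted closed/2deg-ajar corner pixels from box model
def proj(s,p):
    P=np.linalg.inv(np.array(s["pose"]));q=P[:3,:3]@p+P[:3,3];q=q*[1,-1,-1]
    K=np.array([[s["fx"],0,s["cx"]],[0,s["fy"],s["cy"]],[0,0,1]])
    return cv2.projectPoints(q.reshape(1,1,3),np.zeros(3),np.zeros(3),K,np.array(s["distortion"]))[0].ravel().round(1)
H=np.array([.605,.148,.075]);X=np.array([.989,-.1465,0]);Y=np.array([.1465,.989,0])
for t in(0,.04,.18):
    c,s=np.cos(t),np.sin(t);f=lambda u,y,w:H+X*(-u*c-w*-s*-1)+Y*y+np.array([0,0,u*s+w*c])
    print(t,"FL",proj(b,f(.194,.135,.006)),"FR",proj(b,f(.194,-.135,.006)),"knob",proj(b,H+X*(-.165*c+.045*s)+[0,0,.165*s+.045*c]))
cv2.imwrite("pics/end.png",cv2.resize(b["image"][205:370,195:415,::-1],(800,600),interpolation=cv2.INTER_CUBIC))
```

```text
[0.44633857 0.17174433 0.22834531] [ 0.51680327 -1.45253566 -0.4110961 ] 0.06097879090798998
[(array([314.32723577, 275.62195122]), 164.0)]
0 FL [280.5 345.2] FR [364.5 252. ] knob [313.8 275.4]
0.04 FL [280.3 343. ] FR [364.8 249.6] knob [313.  272.8]
0.18 FL [278.5 334.4] FR [364.8 240.6] knob [309.2 263.2]
```

View pics/end.png

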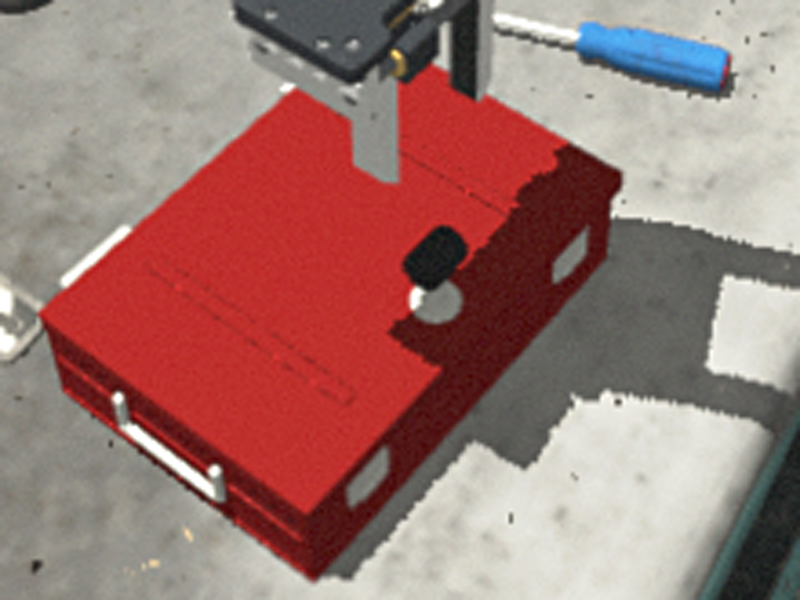

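The lid is closed: the knob is at scene (314,276), against a predicted closed position of (313.8,275.4). The gripper is clear, so I'm handing in.

```bash
python3 -c "
from bench import robot
print(robot.close_job())"
```

```text
the job is handed in; nothing more can be done
None
```

I opened the toolbox lid until it stood by itself, laid the orange-handled screwdriver inside, closed the lid fully, let go of the knob, and handed the job in at about 36 s; the verdict was not shown.

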